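Seat a wooden spectacle front in its shaping jig

TASK

Take the wooden spectacle front with the rectangular lens openings and straight brow, and load it into the pocket of the aluminium jig for shaping: nose notch over the nose stud, fully home, flat and square on the pocket floor, then let go. Lower it in rather than dropping it, and leave the round-lens front and everything else on the bench where it lies.

Things in the scene. Friction and masses are not known exactly. Their poses are not given: they have to be found in the camera images.
- front: The front to be loaded: light wood, no side arms, lying flat; 144 mm long (its y), 52 mm high (its x, +26 mm = straight brow edge, -26 = lower rims), 12 mm thick (z up), about 40 g. Origin: centre of this outline, on the underside. Rectangular lens openings from y = 12 to 58 mm either side of the middle, x = -19 to +19. Stubs at the brow corners reach y = +-72; below them the rims end at +-65.5.
- bridge (a point): On the front's solid bridge between the lens openings, at x = +5 mm of the front, half way up its thickness; axes as the front's. The bridge is 24 mm wide along y with flat sides (x = -6 to +19 mm of the front): a good place to grip, one finger in each lens opening.
- notch (a point): In the front's nose notch, at x = -24 mm of the front, on its underside; axes as the front's. The notch is open to -x, below the bridge, between rims that slope apart: about 9 mm wide at x = -8 mm of the front, about 28 mm wide at its lower edge.
- round_front: Bystander, to be left alone: a light-wood front with two round lens rims (50 mm outer diameter, centres at y = +-33 mm), 132 mm long (y), 50 mm high (x), 12 mm thick. Origin: its centre, on the underside. The two fronts lie in two places, either in either.
- jig: Aluminium jig on a dark steel base plate, fixed to the bench, 196 mm long (its y), 100 mm wide (its x), 17 mm high. In its top, down to the dark plate, a 7 mm deep pocket in the outline of the rectangular front, brow side to +x, with 1.8 mm or more of play all round and a 3 mm, 45-degree lead-in at the mouth. Origin: centre of its underside.
- pocket (a point): Centre of the pocket floor, 10 mm above the bench; axes as the jig's. The floor is flat and free but for the stud: room for fingertips in the lens openings. When seated, the front's origin lies here, its x and y axes point as the jig's do, and 5 mm of its thickness stands above the jig's top.
- stud (a point): Foot of the round nose stud on the pocket floor, at x = -24 mm of the jig, against the -x wall; 14 mm diameter, 7 mm high, coned top. The seated front's nose notch goes over it, so the front fits one way round only.
- sleeve: Bystander: a reddish-brown abrasive sleeve standing upright, 60 mm diameter, 75 mm high, origin at the centre of its underside.
- block: Bystander: a cork sanding block, 70 x 120 (y) x 30 mm high, origin at the centre of its underside.
- temple: Bystander: one flat wooden spectacle side arm lying on the bench, about 150 mm long (x), bent at one end, 6 mm thick, origin near its middle, on the underside. Beyond it and the fronts, along the far edge of the bench (x from about 0.73 m), stands a blue plastic basket of side arms, 200 x 360 x 70 mm high, fixed.
There are look-alikes about, which are no part of the job. Leave any blue, purple or yellow look-alike of the front alone.

How it is judged (in metres and radians):
At the end, for the whole second after the job is handed in: The rectangular front rests in the jig's pocket: its origin within 4 mm horizontally and 2 mm in height of the pocket floor's centre, tilted less than 0.025 rad, its axes within 0.06 rad of the jig's, still and let go (horizontal distance between front and pocket below 0.004 m and z of front in the frame of pocket between -0.002 and 0.002 m and angle between front's own z axis and vertical below 0.025 rad and angle between the x axis of front and the x axis of pocket, either way round below 0.06 rad and linear speed of front below 0.02 m/s and angular speed of front below 0.2 rad/s); the robot touches nothing.
It fails at once if The round-lens front was shifted by more than 30 mm (distance of round_front from where it was at the start of the episode above 0.03 m).
It fails at once if The abrasive sleeve was shifted by more than 30 mm (distance of sleeve from where it was at the start of the episode above 0.03 m).
It fails at once if The sanding block was shifted by more than 30 mm (distance of block from where it was at the start of the episode above 0.03 m).
It fails at once if The side arm was shifted by more than 30 mm (distance of temple from where it was at the start of the episode above 0.03 m).
It fails at once if The front was dropped over the jig: out of the fingers while its origin was more than 10 mm above the jig's top (27 mm above the bench) (contact force between the fingers and front below 0.01 N and horizontal distance between front and pocket below 0.12 m and height (world z) of front above 0.027 m).
It also fails if it takes over 38 s, if anything falls off the work surface, if the arm or the gripper's body presses on something with over 40 N, if the wrist force passes 120 N, or if a joint passes its speed limit or range.

ROBOT

A 7-joint arm with a two-finger parallel gripper is mounted at the origin on the work surface. World frame = base frame: x ahead of the robot, y to its left, z up, the work surface at z = 0. Lengths are in mm, angles in rad, forces in N, time in s.
With the tool pointing down it reaches from about 400 to 850 mm from the base axis. Payload 6.9 kg.
Tool frame: the origin (TCP) lies on the centre line of the jaws, within the pads' length; the fingertips stand 17 mm ahead of it and the grasp point (between the pads) lies 2 mm behind it; y points along the fingers, x is the direction in which the jaws open and shut, and the axes are right-handed (so a half turn about y gives the same grasp; the last joint's range is limited). The gripper opens to 85 mm and grips with 20 to 120 N. Pads are 22 mm wide; open, the fingers measure 114 mm over their backs; the gripper's body (76 mm by 85 mm) begins 54 mm behind the grasp point. The pads swing forward as they close: fully open they stand 13 mm farther back than shut.
Start: joints at [0.105, 0.507, -0.238, 1.5, 0.126, 1.149, -0.155], TCP at [624.99, -0.025, 248.275] pointing down, gripper open.
Joint ranges: [-3.08, 3.08], [-0.24, 2.05], [-1.43, 1.35], [0, 2.5], [-1.52, 4.66], [0.17, 1.96], [-2.89, 2.89]. Speed limits (rad/s): [2.39, 2.39, 3.14, 3.14, 3.14, 3.14, 3.14].

INTERFACE

Orientations are given as a rotation vector (axis times angle).
In Python, from station import ctrl, imaging, workorder gives the robot as it stands. The module is installed in compiled form; this text tells all that it offers.
- The arm moves only by the shell command python3 -m inch 'ROWS' [FORCE]. ROWS is a JSON object of lists of equal length, an entry for each row: "grip": the opening, from 0 (shut) to 1 (fully open); "xyz": the shift along the tool's x, y, z in units of 25 mm (1.0 is 25 mm), a list of three; "rot": the turn, a rotation vector about the tool's x, y, z in degrees, a list of three. In form: {"grip": [grip, ...], "xyz": [[dx, dy, dz], ...], "rot": [[rx, ry, rz], ...]}. A call has 1 to 12 rows; each row shifts and turns the commanded pose from where the row before left it, along the tool's axes as they then stand; what a row does not reach is not made up. A row lasts 1/8 s, in which the tool goes at most 62.5 mm and 10.7 degrees, less where a joint would pass 70% of its speed; a pose out of reach is approached as far as the arm can. A call is refused whole if a number of a shift passes 1 or a number of a turn 10.7, either way. A call with a gripper value outside its range is refused whole. The fingers move at their own pace and stop on an object; FORCE is the grip in N (left out, the last holds). Time passes only in rows, so rows that do not move let the fingers close. It gives the time, the measured TCP pose, the force and the opening at its end, in the units of the state.
- ctrl.read_state(): the state, without advancing time (a new reading comes with each control period).
- imaging.capture(name): name is "scene" or "side" or "wrist"; returns the picture (400x640x3 uint8, red, green, blue); there is no depth.
- imaging.camera_model(name): a dict with "intrinsics" (3x3 intrinsics, pixels), "k1" (the pictures are not rectified: a ray, as slopes to the right and down, at radius r is drawn at 1 + k1 r^2 times it, then the intrinsics apply), "R" (3x3) and "t" (3): a world point X has camera coordinates R X + t; the wrist camera has in their place "mount" (4x4, takes a point from camera to tool coordinates, whose origin is the TCP and whose axes are the tool frame's). Camera axes: x right, y down, z forward; pixel columns grow to the right and rows downward; lengths in mm; the calibration is good to about 2 mm. A picture is of the moment at which its call begins: read the wrist's pose just before it. camera_model takes no time and is no camera call.
- workorder.hand_in(): hands the job in, once; it reports no verdict.
The state is a dict: "time": time; "q": joint angles; "dq": joint speeds; "joint_torque": joint torques, N m; "tcp_pos": TCP position; "tcp_rot": TCP orientation; "wrist_force": force on the tool from outside, world axes, zero at the start; "ft_torque": the same for the moment, N m; "gripper_width": opening from 0.0 (shut) to 1.0 (fully open).
Only numpy, scipy, OpenCV 4.12 (cv2) and the standard library are available. Lean on these libraries where they do the work, as an engineer would, in place of code of your own. Each camera call takes 0.05 s, during which the arm holds its last target. There are 200 camera calls.

## Working session

There is one attempt and no reset: what is moved stays moved. The work goes in short steps, Python scripts to look and compute and a shell command to move; the robot and the scene stay as the last step left them, time stands still between calls to the robot, and variables do not carry over. Pictures are saved under pics/ and viewed, about 8 in all and at most 12, crops included, and the job is handed in when it is done.

```bash
mkdir -p pics
cat > h.py <<'E'
import numpy as np, cv2
from scipy.spatial.transform import Rotation as Ro
from station import ctrl, imaging, workorder
def grab(n,f):
    s=ctrl.read_state(); im=imaging.capture(n); cv2.imwrite('pics/'+f,im[:,:,::-1]); return s,im
def cam(n,s=None):
    m=imaging.camera_model(n); K=np.array(m['intrinsics']);k1=m['k1']
    if 'mount' in m:
        T=np.eye(4);T[:3,:3]=Ro.from_rotvec(s['tcp_rot']).as_matrix();T[:3,3]=s['tcp_pos'];T=T@np.array(m['mount'])
        R=T[:3,:3].T;t=-R@T[:3,3]
    else: R=np.array(m['R']);t=np.array(m['t']).ravel()
    return K,k1,R,t
def ray(c,px):
    K,k1,R,t=c; px=np.atleast_2d(px).astype(float)
    d=np.c_[px,np.ones(len(px))]@np.linalg.inv(K).T; d=d[:,:2]; u=d.copy()
    for _ in range(30): u=d/(1+k1*(u**2).sum(1,keepdims=True))
    return -R.T@t, np.c_[u,np.ones(len(u))]@R
def onz(c,px,z):
    o,d=ray(c,px); return o+d*((z-o[2])/d[:,2])[:,None]
def proj(c,X):
    K,k1,R,t=c; p=np.atleast_2d(X)@R.T+t; u=p[:,:2]/p[:,2:]; u=u*(1+k1*(u**2).sum(1,keepdims=True))
    return (np.c_[u,np.ones(len(u))]@K.T)[:,:2]
E
python3 - <<'E'
from h import *
for n in('scene','side','wrist'): grab(n,n+'0.png')
a=[cv2.imread(f'pics/{n}0.png') for n in('scene','side')]
s=ctrl.read_state(); print(s['tcp_pos'],s['tcp_rot'],s['gripper_width'],s['time'])
for n in('scene','side','wrist'):
    c=cam(n,s); print(n,c[0][0,0],(-c[2].T@c[3]).round(),c[2][2].round(2))
E
```

```text
[ 6.24638567e+02 -1.94641262e-02  2.47631664e+02] [-1.57078587e+00  1.02983065e-03  1.13814788e-03] 0.99752430947669 0.15
scene 487.7769065623584 [1388. -127. 1070.] [-0.63  0.04 -0.78]
side 458.9146259564642 [171. 798. 657.] [ 0.35 -0.77 -0.53]
wrist 287.0558692834498 [625.  83. 373.] [-0.   -0.32 -0.95]
```

View pics/scene0.png

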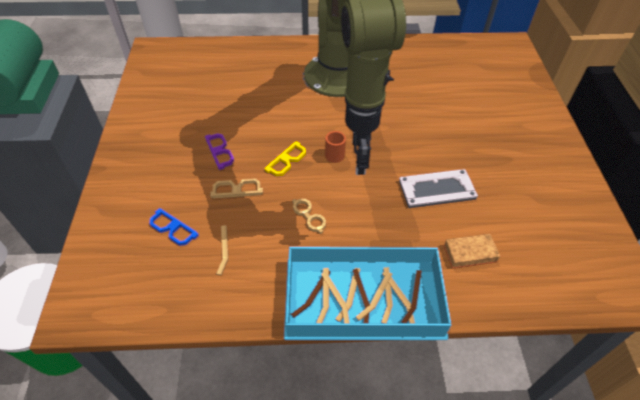

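View pics/wrist0.png

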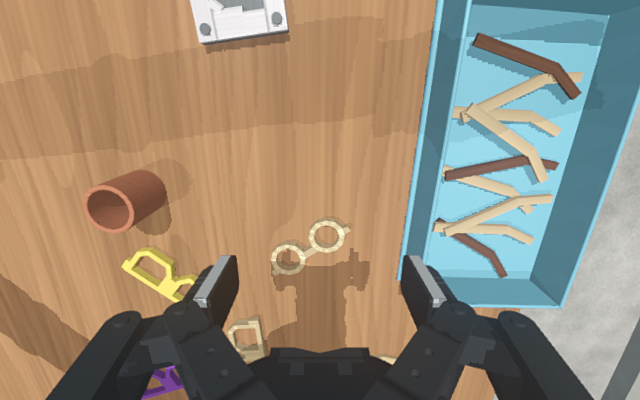

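The scene picture shows the rectangular front at about (237,188), round front at (310,215), jig at (438,188), and the sleeve at (335,147). I'll zoom in on the front and the jig and cast rays.

Run:
```python
from h import *
im=cv2.imread('pics/scene0.png'); sd=cv2.imread('pics/side0.png')
a=cv2.resize(im[165:215,200:275],(600,400),interpolation=3)[:,:390]
b=cv2.resize(im[160:215,395:485],None,fx=4.4,fy=4.4,interpolation=3)
b=cv2.resize(b,(400,242)); out=np.zeros((600,800,3),np.uint8)
a=cv2.resize(im[165:215,200:275],(400,267),interpolation=3)
out[:267,:400]=a; out[:242,400:]=b[:, :400]; out[270:600,:528]=cv2.resize(sd,(528,330))
cv2.imwrite('pics/c1.png',out)
c=cam('scene')
for n,p,z in(('front',(237,188),6),('jig',(438,187),17),('round',(310,215),6),('sleeve',(335,137),75),('temple',(223,250),6),('block',(472,248),30)):print(n,onz(c,p,z).round())
```

```text
front [[ 507. -313.    6.]]
jig [[530. 252.  17.]]
round [[ 608. -110.    6.]]
sleeve [[382. -32.  75.]]
temple [[ 711. -335.    6.]]
block [[742. 295.  30.]]
```

View pics/c1.png

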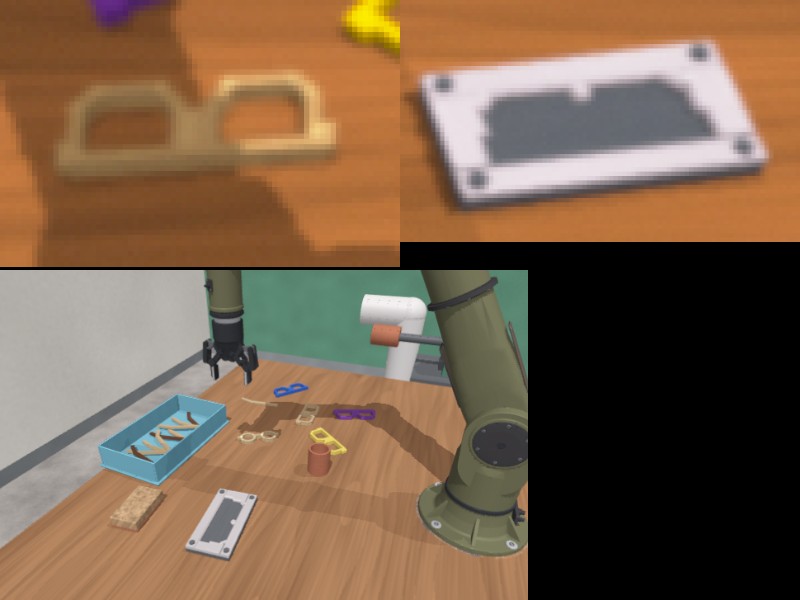

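Brow faces the camera (+x) on both the front and the jig, with only a small yaw each. I'll move over the front and turn the jaws along y.

```bash
python3 -m inch '{"grip":[1,1,1,1,1,1,1,1,1,1,1,1],"xyz":[[-0.4,0.2,-1],[-0.4,0.2,-1],[-0.4,0.2,-1],[-0.4,0.2,-1],[-0.4,0.2,-1],[-0.4,0.2,-1],[-0.4,0.2,-1],[-0.4,0.2,-1],[-0.4,0.2,-1],[-0.4,0.2,-1],[-0.4,0.2,-1],[-0.4,0.2,-1]],"rot":[[0,0,0],[0,0,0],[0,0,0],[0,0,0],[0,0,0],[0,0,0],[0,0,0],[0,0,0],[0,0,0],[0,0,0],[0,0,0],[0,0,0]]}' 40
python3 -m inch '{"grip":[1,1,1,1,1,1,1,1,1,1],"xyz":[[0,0.2,-0.5],[0,0.2,0],[0,0.2,0],[0,0.2,0],[0,0.2,0],[0,0.2,0],[0,0.2,0],[0,0.2,0],[0,0.2,0],[0,0,0]],"rot":[[0,10,0],[0,10,0],[0,10,0],[0,10,0],[0,10,0],[0,10,0],[0,10,0],[0,10,0],[0,10,0],[0,0,0]]}'
python3 - <<'E'
from h import *
s,im=grab('wrist','w1.png'); print(s['tcp_pos'],s['tcp_rot'],s['q'],s['time'])
import pickle; pickle.dump(s,open('w1.pkl','wb'))
E
```

```text
time: 1.65
tcp_pos: [504.4, -300.8, 187.9]
tcp_rot: [-1.571, 0.0, 0.0]
wrist_force: [-0.3, 0.6, 0.2]
gripper_width: 0.998
time: 2.9
tcp_pos: [504.8, -312.1, 142.7]
tcp_rot: [-1.211, 1.209, -1.207]
wrist_force: [0.7, 0.4, 0.6]
gripper_width: 1.001
[ 504.77145551 -312.08294906  142.65082091] [-1.21066049  1.20931465 -1.2071523 ] [ 0.36474508  0.5676624   0.23418761  1.73133182 -0.16436235  0.86318385
 -0.8984853 ] 2.9
```

View pics/w1.png

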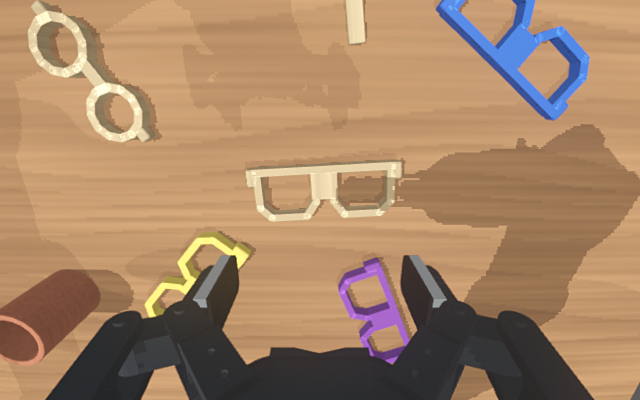

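The wrist picture shows the front at about (323,190), brow up (+x), with the bridge at about (324,183). Now its pose.

```bash
cat > mf.py <<'E'
from h import *; import pickle
s=pickle.load(open('w1.pkl','rb')); im=cv2.imread('pics/w1.png'); c=cam('wrist',s)
hsv=cv2.cvtColor(im,cv2.COLOR_BGR2HSV); x0,y0,x1,y1=238,150,412,228
roi=im[y0:y1,x0:x1].astype(int)
print('px brow',im[172,300],hsv[172,300],'bridge',hsv[185,324],'bench',hsv[240,300],hsv[190,280])
h=hsv[y0:y1,x0:x1]; m=((h[...,1]<100)&(h[...,2]>120)).astype(np.uint8)
n,l,st,_=cv2.connectedComponentsWithStats(m); k=1+st[1:,4].argmax(); m=(l==k).astype(np.uint8); print(st[k])
ct=max(cv2.findContours(m,0,1)[0],key=len)[:,0]+[x0,y0]
P=onz(c,ct,6)[:,:2]
(cx,cy),(w,hh),a=cv2.minAreaRect(P.astype(np.float32)); print('rect',cx,cy,w,hh,a)
# brow edge line: topmost pixel per column
xs=np.arange(262,388); ys=np.array([y0+np.flatnonzero(m[:,x-x0])[0] for x in xs])
B=onz(c,np.c_[xs,ys],0)[:,:2]; p=np.polyfit(B[:,1],B[:,0],1); r=B[:,0]-np.polyval(p,B[:,1]); print('brow slope',p,r.std())
# bridge edges on row at mid bridge z=12
for y in(182,186,190):
  row=np.flatnonzero(m[y-y0])+x0; row=row[(row>300)&(row<350)]; print(y,row.min(),row.max(),onz(c,[(row.min()-.5,y),(row.max()+.5,y)],12).round(1).tolist())
out=im.copy(); out[y0:y1,x0:x1][m==0]=0
cv2.imwrite('pics/m1.png',cv2.resize(np.vstack([im[y0:y1,x0:x1],out[y0:y1,x0:x1]]),None,fx=3,fy=3))
E
python3 mf.py
```

```text
px brow [173 212 233] [ 20  66 233] bridge [ 20  65 241] bench [ 14 108 205] [ 15 111 204]
[   7    9  157   63 4523]
rect 505.6265869140625 -316.7705993652344 56.022918701171875 146.1609344482422 3.430237293243408
brow slope [-6.00783151e-02  5.12900274e+02] 0.27716337048155776
182 310 336 [[516.8, -303.1, 12.0], [516.9, -328.1, 12.0]]
186 311 337 [[513.0, -304.0, 12.0], [513.1, -329.1, 12.0]]
190 311 336 [[509.1, -304.0, 12.0], [509.2, -328.2, 12.0]]
```

The front measures 56×146 mm (including visible side faces), centred at (505.6, -316.8), yaw +3.4°, and the bridge is 25 mm wide, all consistent with the given sizes. I'll descend above the bridge at front x≈+4 mm.

```bash
python3 -m inch '{"grip":[0.45,0.45,0.45,0.45,0.45,0.45,0.45,0.45,0.45,0.45],"xyz":[[0.18,0.4,0.19],[0,0.5,0],[0,0.5,0],[0,0.5,0],[0,0.5,0],[0,0.5,0],[0,0.5,0],[0,0.5,0],[0,0.3,0],[0,0,0]],"rot":[[0,-3.4,0],[0,0,0],[0,0,0],[0,0,0],[0,0,0],[0,0,0],[0,0,0],[0,0,0],[0,0,0],[0,0,0]]}'
python3 - <<'E'
from h import *; import pickle
s,im=grab('wrist','w2.png'); print(s['tcp_pos'],Ro.from_rotvec(s['tcp_rot']).as_matrix().round(3),s['time'])
pickle.dump(s,open('w2.pkl','wb'))
E
```

```text
time: 4.2
tcp_pos: [509.5, -316.8, 37.6]
tcp_rot: [-1.237, 1.166, -1.165]
wrist_force: [-0.2, -0.5, 0.0]
gripper_width: 0.447
[ 509.4566804  -316.83860507   37.63049509] [[ 0.059 -0.001  0.998]
 [-0.998  0.001  0.059]
 [-0.001 -1.    -0.001]] 4.2
```

View pics/w2.png

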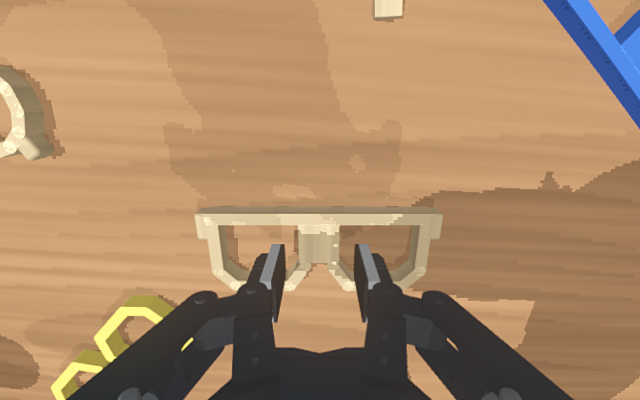

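The fingers straddle the bridge, with tips at about (277,245) and (360,245) and the front level and square in view. I'll compare the tip pixels with the predicted tip depths, and re-measure the front's y centre.

Run:
```python
from h import *; import pickle
s=pickle.load(open('w2.pkl','rb')); c=cam('wrist',s); R=Ro.from_rotvec(s['tcp_rot']).as_matrix(); t=s['tcp_pos']
for d in(5,9,13,17): print(d,proj(c,[R@np.array([sx*19,d,11])+t for sx in(-1,1)]).round().tolist())
print('bridge edges z12',onz(c,[(297,235),(340,235)],12).round(1).tolist())
print('brow',onz(c,[(197,213),(442,213)],12).round(1).tolist())
f=lambda x,y:np.array([505.6,-316.8])+x*np.array([.998,.06])+y*np.array([-.06,.998])
print('pred',proj(c,[[*f(26,72),12],[*f(26,-72),12],[*f(19,12),12],[*f(19,-12),12]]).round().tolist())
```

```text
5 [[282.0, 251.0], [356.0, 251.0]]
9 [[283.0, 247.0], [355.0, 247.0]]
13 [[284.0, 243.0], [354.0, 244.0]]
17 [[284.0, 240.0], [353.0, 240.0]]
bridge edges z12 [[518.5, -303.5, 12.0], [520.0, -328.5, 12.0]]
brow [[528.8, -246.3, 12.0], [537.2, -385.2, 12.0]]
pred [[192.0, 215.0], [445.0, 215.0], [298.0, 227.0], [339.0, 227.0]]
```

```bash
python3 -m inch '{"grip":[0.45,0.45,0.45,0.45,0.15,0.15,0.15,0.15,0.15],"xyz":[[0,0.25,0],[0,0.25,0],[0,0.24,0],[0,0,0],[0,0,0],[0,0,0],[0,0,0],[0,0,0],[0,0,0]],"rot":[[0,0,0],[0,0,0],[0,0,0],[0,0,0],[0,0,0],[0,0,0],[0,0,0],[0,0,0],[0,0,0]]}' 40
```

```text
time: 5.38
tcp_pos: [509.8, -317.1, 19.9]
tcp_rot: [-1.237, 1.165, -1.166]
wrist_force: [-0.9, 0.4, 2.9]
gripper_width: 0.268
```

Grip holds (0.268 ≈ 23–24 mm opening). Lifting and carrying to a viewpoint just short of the jig in x.

```bash
python3 -m inch '{"grip":[0.15,0.15,0.15,0.15,0.15,0.15,0.15,0.15,0.15,0.15,0.15,0.15],"xyz":[[0,-0.5,0],[0,-1,0],[0,-1,0],[0,-1,0],[0,-1,0],[-0.5,-0.5,0],[-1,0,0],[-1,0,0],[-1,0,0],[-1,0,0],[-1,0,0],[-1,0,0]],"rot":[[0,0,0],[0,0,0],[0,0,0],[0,0,0],[0,0,0],[0,0,0],[0,0,0],[0,0,0],[0,0,0],[0,0,0],[0,0,0],[0,0,0]]}'
python3 -m inch '{"grip":[0.15,0.15,0.15,0.15,0.15,0.15,0.15,0.15,0.15,0.15,0.15,0.15],"xyz":[[-1,0,0],[-1,0,0],[-1,0,0],[-1,0,0],[-1,0,0],[-1,0,0],[-1,0,0],[-1,0,0],[-1,0,0],[-1,0,0],[-1,0,0],[-1,0,0]],"rot":[[0,0,0],[0,0,0],[0,0,0],[0,0,0],[0,0,0],[0,0,0],[0,0,0],[0,0,0],[0,0,0],[0,0,0],[0,0,0],[0,0,0]]}'
python3 -m inch '{"grip":[0.15,0.15,0.15,0.15,0.15,0.15],"xyz":[[-1,0,-0.6],[-1,0,-0.6],[-1,0,0],[-1,0,0],[-0.2,0,0],[0,0,0]],"rot":[[0,0,0],[0,0,0],[0,0,0],[0,0,0],[0,0,0],[0,0,0]]}'
python3 - <<'E'
from h import *; import pickle
s,im=grab('wrist','w3.png'); print(s['tcp_pos'],s['tcp_rot'],s['gripper_width'],s['time'])
pickle.dump(s,open('w3.pkl','wb'))
grab('scene','s3.png')
E
```

```text
time: 6.88
tcp_pos: [499.5, -152.9, 144.7]
tcp_rot: [-1.237, 1.166, -1.164]
wrist_force: [0.2, -0.1, 0.2]
gripper_width: 0.268
time: 8.38
tcp_pos: [481.2, 146.1, 144.7]
tcp_rot: [-1.237, 1.166, -1.164]
wrist_force: [0.1, 0.5, -0.6]
gripper_width: 0.267
time: 9.12
tcp_pos: [445.6, 247.4, 144.7]
tcp_rot: [-1.238, 1.165, -1.165]
wrist_force: [-0.3, -1.0, -0.8]
gripper_width: 0.268
[445.57902056 247.43554277 144.65916944] [-1.23776321  1.16507469 -1.1650064 ] 0.2679535141652592 9.125
```

View pics/w3.png

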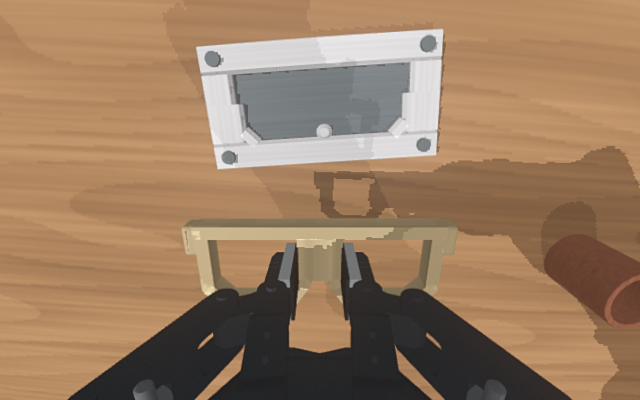

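The jig is clear at (200–443, 30–168), with the stud at (324,131) on the near (−x) side, and the front is held level. Measure the jig and the held front.

```bash
cat > mj.py <<'E'
from h import *; import pickle
s=pickle.load(open('w3.pkl','rb')); im=cv2.imread('pics/w3.png'); c=cam('wrist',s)
hsv=cv2.cvtColor(im,cv2.COLOR_BGR2HSV)
m=((hsv[...,1]<40)&(hsv[...,2]>140)).astype(np.uint8); m[185:]=0
n,l,st,_=cv2.connectedComponentsWithStats(m); k=1+st[1:,4].argmax(); m=(l==k).astype(np.uint8); print(st[k])
ct=max(cv2.findContours(m,0,1)[0],key=len)[:,0]
hull=cv2.convexHull(ct); q=cv2.approxPolyDP(hull,6,True)[:,0]; print('corners',q.tolist()); Q=onz(c,q,17)[:,:2]; print(Q.round(1).tolist())
P=onz(c,ct,17)[:,:2]; (cx,cy),(w,h),a=cv2.minAreaRect(P.astype(np.float32)); print('jig rect',cx,cy,w,h,a)
# edge line fits
P0=P-[cx,cy]; th=np.radians(a if w<h else a-90); R=np.array([[np.cos(th),np.sin(th)],[-np.sin(th),np.cos(th)]]); L=P0@R.T
for sg in(1,-1):
  e=L[(sg*L[:,0]>44)&(abs(L[:,1])<85)]; p=np.polyfit(e[:,1],e[:,0],1); print('x edge',sg,p,'yawdeg',np.degrees(th-p[0]))
  e=L[(sg*L[:,1]>91)&(abs(L[:,0])<42)]; p=np.polyfit(e[:,0],e[:,1],1); print('y edge',sg,p,np.degrees(th+p[0]))
# pocket dark floor, z=10
d=((hsv[...,1]<70)&(hsv[...,2]<150)).astype(np.uint8); d[:55]=0;d[150:]=0;d[:,:225]=0;d[:,420:]=0
k=max(cv2.findContours(d,0,1)[0],key=cv2.contourArea)[:,0]; Pk=onz(c,k,10)[:,:2]; Lk=(Pk-[cx,cy])@R.T; print('floor in jig',Lk.min(0).round(1),Lk.max(0).round(1))
print('stud top',((onz(c,(324,130),17)[0,:2]-[cx,cy])@R.T).round(1))
# held front: top face height
z=s['tcp_pos'][2]-19.9+12
hm=((hsv[...,1]<130)&(hsv[...,1]>50)&(hsv[...,2]>90)&(hsv[...,0]>18)).astype(np.uint8); hm[:205]=0; hm[300:]=0
xs=np.arange(205,436); 
b=onz(c,[(186,233),(455,228)],z); print('brow corners in world (z top)',b.round(1).tolist(), np.hypot(*(b[0]-b[1])[:2]), 'yaw',np.degrees(np.arctan2(-(b[0]-b[1])[0],(b[0]-b[1])[1])))
print('exp center', s['tcp_pos'])
o=cv2.resize(im[205:305,170:470],None,fx=2.6,fy=2.6,interpolation=3); cv2.imwrite('pics/c3.png',o)
E
python3 mj.py
```

```text
[  196    29   247   140 17862]
corners [[442, 29], [435, 154], [217, 168], [196, 47]]
[[588.8, 159.6], [490.7, 147.0], [466.1, 340.9], [564.2, 352.8]]
jig rect 527.389892578125 249.72323608398438 100.23346710205078 196.30801391601562 7.211399555206299
x edge 1 [2.17011083e-04 4.96975569e+01] yawdeg 7.198965736066507
y edge 1 [-7.25248663e-04  9.75934040e+01] 7.169845867701808
x edge -1 [-1.69878397e-04 -4.95510641e+01] yawdeg 7.221132870406255
y edge -1 [-5.28922413e-03 -9.75882311e+01] 6.9083493353788
floor in jig [-28.  -74.2] [28.2 74.9]
stud top [-22.3  -0.2]
brow corners in world (z top) [[461.0, 316.8, 136.8], [472.2, 179.3, 136.8]] 137.99134126890496 yaw 4.6502559535968935
exp center [445.57902056 247.43554277 144.65916944]
```

View pics/c3.png

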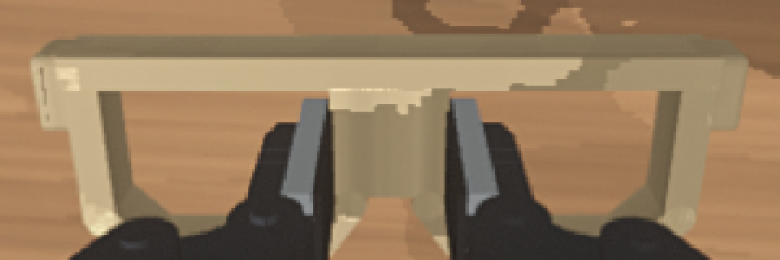

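Run:
```python
from h import *; import pickle
s=pickle.load(open('w3.pkl','rb')); c=cam('wrist',s); R=Ro.from_rotvec(s['tcp_rot']).as_matrix(); t=s['tcp_pos']
print(R.round(4).tolist())
z=t[2]-19.9+12
for px in([(187.5,227.3),(452.5,227.3)],[(208.5,240),(431.5,240)],[(297,240),(343,240)]):
  b=onz(c,px,z); L=(b-t)@R; print(L.round(1).tolist())
# move needed: tool yaw, target
yaw=np.arctan2(R[1,2],R[0,2]); J=np.array([527.4,249.7]); jy=np.radians(7.2)
T=J+4.2*np.array([np.cos(jy),np.sin(jy)]); d=np.r_[T,t[2]]-t; print('tool yaw',np.degrees(yaw),'shift tool units',(R.T@d/25).round(3))
```

```text
[[0.0599, -0.0006, 0.9982], [-0.9982, -0.0005, 0.0599], [0.0005, -1.0, -0.0006]]
[[-67.1, 7.9, 22.8], [68.3, 7.9, 22.9]]
[[-57.2, 7.9, 15.6], [58.4, 7.9, 15.7]]
[[-11.3, 7.9, 15.7], [12.5, 7.9, 15.8]]
tool yaw 3.436876979246277 shift tool units [ 9.50e-02 -2.00e-03  3.44e+00]
```

Held front confirms the grasp (window width 115.6 of 116 mm, TCP at front x≈3.3–4.2 mm). Moving above the pocket, turning 3.75°, lowering to about 15 mm above the jig mouth.

```bash
python3 -m inch '{"grip":[0.15,0.15,0.15,0.15,0.15,0.15,0.15,0.15,0.15,0.15,0.15],"xyz":[[0.095,0,0.6],[0,0,0.6],[0,0,0.6],[0,0,0.6],[0,0,0.6],[0,0,0.42],[0,0.8,0],[0,0.8,0],[0,0.8,0],[0,0.8,0],[0,0,0]],"rot":[[0,0,0],[0,0,0],[0,0,0],[0,0,0],[0,0,0],[0,0,0],[0,-3.75,0],[0,0,0],[0,0,0],[0,0,0],[0,0,0]]}'
python3 - <<'E'
from h import *; import pickle
s,im=grab('wrist','w4.png'); t=s['tcp_pos']; R=Ro.from_rotvec(s['tcp_rot']).as_matrix()
jy=np.radians(7.2);T=np.array([527.4,249.7])+3.6*np.array([np.cos(jy),np.sin(jy)])
print(t.round(2),np.degrees(np.arctan2(R[1,2],R[0,2])),(R.T@(np.r_[T,t[2]]-t)).round(2),R[2].round(4),s['wrist_force'].round(1) if hasattr(s['wrist_force'],'round') else s['wrist_force'])
cv2.imwrite('pics/c4.png',cv2.resize(im[120:320,120:520,::-1],None,fx=2,fy=2,interpolation=3))
E
```

```text
time: 10.6
tcp_pos: [530.8, 250.1, 63.5]
tcp_rot: [-1.269, 1.118, -1.116]
wrist_force: [-0.3, -1.1, -0.2]
gripper_width: 0.267
[530.84 250.11  63.46] 7.157297540678947 [-0.02 -0.    0.14] [ 9.e-04 -1.e+00 -3.e-03] [-0.3 -1.1 -0.2]
```

View pics/c4.png

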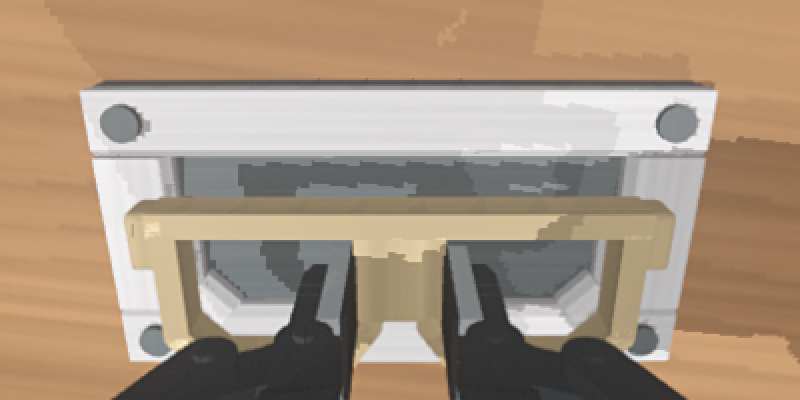

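The front is square over the pocket: brow mid-column about 400 versus jig about 399. Lower to the mouth, then gently in.

```bash
python3 -m inch '{"grip":[0.15,0.15,0.15,0.15,0.15,0.15,0.15],"xyz":[[0,0.3,0],[0,0.3,0],[0,0.2,0],[0,0.12,0],[0,0.1,0],[0,0.06,0],[0,0,0]],"rot":[[0,0,0],[0,0,0],[0,0,0],[0,0,0],[0,0,0],[0,0,0],[0,0,0]]}'
python3 -m inch '{"grip":[0.15,0.15,0.15,0.15],"xyz":[[0,0.08,0],[0,0.08,0],[0,0.08,0],[0,0,0]],"rot":[[0,0,0],[0,0,0],[0,0,0],[0,0,0]]}'
```

```text
time: 11.52
tcp_pos: [531.6, 250.4, 37.8]
tcp_rot: [-1.266, 1.117, -1.117]
wrist_force: [-0.7, -0.2, -0.1]
gripper_width: 0.264
time: 12.02
tcp_pos: [531.5, 250.4, 31.6]
tcp_rot: [-1.266, 1.117, -1.117]
wrist_force: [0.7, -0.2, -0.4]
gripper_width: 0.269
```

```bash
python3 -m inch '{"grip":[0.15,0.15,0.15],"xyz":[[0,0.04,0],[0,0.04,0],[0,0,0]],"rot":[[0,0,0],[0,0,0],[0,0,0]]}'
python3 - <<'E'
from h import *
s,im=grab('wrist','w5.png')
cv2.imwrite('pics/c5.png',cv2.resize(im[120:320,120:520,::-1],None,fx=2,fy=2,interpolation=3))
E
```

```text
time: 12.4
tcp_pos: [531.7, 250.4, 29.9]
tcp_rot: [-1.265, 1.117, -1.117]
wrist_force: [-0.6, -0.8, 1.4]
gripper_width: 0.262
```

View pics/c5.png

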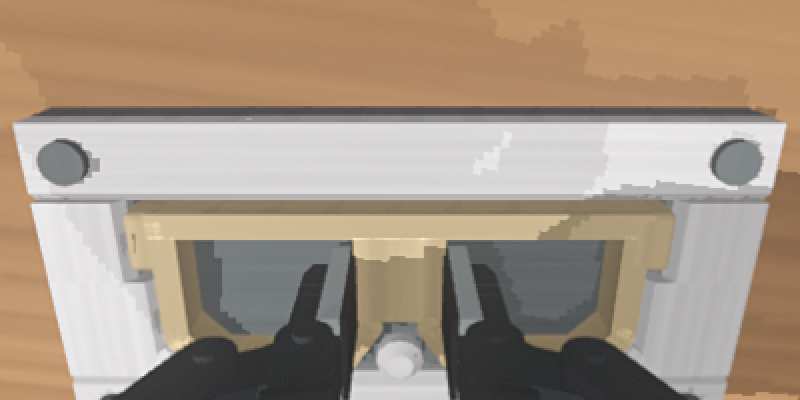

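The front is in the pocket with the stud inside the nose notch, and light floor contact (+1.4 N) at the expected height of 29.9 mm. Release and retreat straight up.

```bash
python3 -m inch '{"grip":[0.3,0.38,0.45,0.45,0.45,0.45,0.45,0.45,0.45,0.45,0.45,0.45],"xyz":[[0,0,0],[0,0,0],[0,0,0],[0,0,0],[0,0,0],[0,-0.3,0],[0,-0.5,0],[0,-1,0],[0,-1,0],[0,-1,0],[0,-1,-0.5],[0,0,-0.5]],"rot":[[0,0,0],[0,0,0],[0,0,0],[0,0,0],[0,0,0],[0,0,0],[0,0,0],[0,0,0],[0,0,0],[0,0,0],[0,0,0],[0,0,0]]}'
python3 -m inch '{"grip":[0.45,0.45,0.45],"xyz":[[0,0,-0.8],[0,0,-0.8],[0,0,0]],"rot":[[0,0,0],[0,0,0],[0,0,0]]}'
python3 - <<'E'
from h import *; import pickle
s,im=grab('wrist','w6.png'); print(s['tcp_pos'],s['time']); pickle.dump(s,open('w6.pkl','wb'))
grab('scene','s6.png')
cv2.imwrite('pics/c6.png',cv2.resize(im[0:300,120:520,::-1],None,fx=2,fy=2,interpolation=3))
E
```

```text
time: 13.95
tcp_pos: [507.7, 247.6, 152.5]
tcp_rot: [-1.261, 1.115, -1.118]
wrist_force: [0.7, -0.8, -0.2]
gripper_width: 0.45
time: 14.32
tcp_pos: [465.4, 242.1, 149.7]
tcp_rot: [-1.267, 1.117, -1.116]
wrist_force: [0.1, -0.2, 0.2]
gripper_width: 0.452
[465.41770543 242.14578748 149.72060195] 14.325
```

View pics/c6.png

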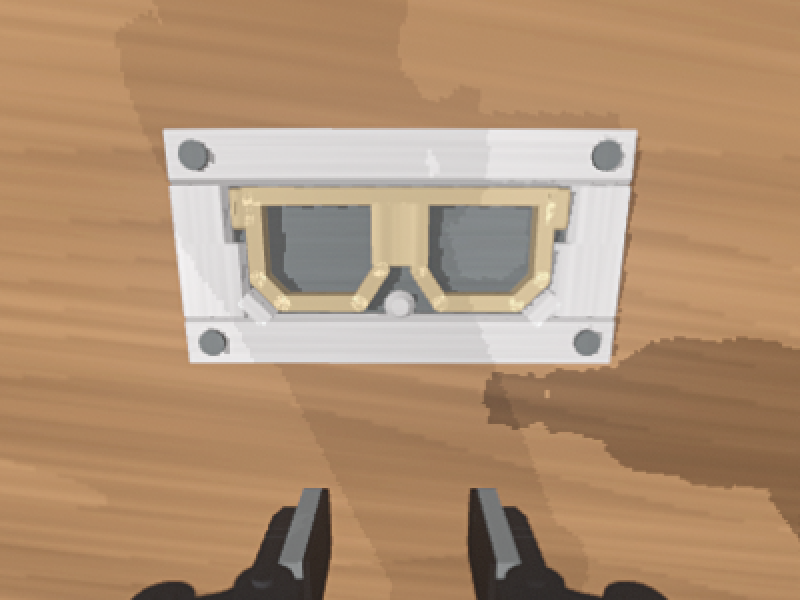

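The front sits in the pocket, brow against neither wall, stud in the notch, gripper clear. A quick numeric check of the seating.

Run:
```python
from h import *; import pickle
s=pickle.load(open('w6.pkl','rb')); c=cam('wrist',s); f=lambda p:np.array(p)/2+[120,0]
J=onz(c,f([(165,130),(636,130),(611,362),(190,362)]),17)[:,:2]; jc=J.mean(0); u=(J[0]-J[1]);u/=np.linalg.norm(u); x=np.array([u[1],-u[0]])
print('jig',jc.round(1),np.degrees(np.arctan2(x[1],x[0])))
for z in(18,22,26):
  g=lambda p:(lambda d:[d@x,d@u])(onz(c,f(p),z)[0,:2]-jc)
  print(z,'brow L,R',np.round([g((231,188)),g((570,188))],1).tolist(),'lower rims',np.round([g((320,311)),g((480,311))],1).tolist(),'win outer',np.round([g((264,206)),g((536,206))],1).tolist())
```

```text
jig [527.3 249. ] 7.237965606163611
18 brow L,R [[26.8, 71.6], [26.8, -71.6]] lower rims [[-25.7, 36.2], [-25.7, -35.8]] win outer [[19.4, 58.2], [19.5, -57.7]]
22 brow L,R [[26.7, 70.5], [26.7, -70.5]] lower rims [[-24.9, 35.6], [-24.9, -35.3]] win outer [[19.5, 57.3], [19.5, -56.8]]
26 brow L,R [[26.6, 69.4], [26.6, -69.3]] lower rims [[-24.2, 35.1], [-24.2, -34.7]] win outer [[19.5, 56.4], [19.5, -55.9]]
```

```bash
python3 -c "
from station import workorder; print(workorder.hand_in())"
```

```text
the job is handed in; nothing more can be done
None
```

The rectangular front is in the jig pocket, brow to +x, nose notch over the stud. It was lowered in, let go at floor contact, and the job was handed in at about 14.4 s of the 38 s allowed.

**What I did:** I gripped it by the bridge, carried it at about 145 mm, turned it 3.75° to match the jig, and let it go once the floor pushed back lightly (+1.4 N). The gripper then rose straight up, clear of the jig.

**Last checks:**
- **Position:** the final wrist picture puts the front within about 1 mm of the pocket centre and square to the jig, with nothing visibly tilted. The jig re-measured within 1 mm of the first reading.
- **Height:** I let go with the tool at 29.9 mm, exactly the height expected for a seated front. The picture only roughly confirms this: the end-to-end widths fit a top face at 18–22 mm, where 22 mm is correct, and nothing suggests it sits proud.
- **Grasp:** two estimates of where I held the front differed by about 1 mm (3.3 mm against 4.2 mm along its x). I used 3.6 mm, which the pocket's play absorbed.
- **Other objects:** I did not re-measure the round front, sleeve, block or side arm. Force readings stayed near zero during the moves, so I don't expect anything was touched.

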